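# Pack the sealed specimen pots in the carrying caddy

### The job

Pack the four sealed specimen pots (the ones with screw caps) in the white carrying caddy for the cold room: each stands upright on the floor of its own well, the widest pot in the widest well, the next in the next, down to the slimmest pot in the narrowest well. Keep the pots upright all the way and set them down, do not drop them; leave the two open, empty pots standing where they are.

Things in the scene. Friction and masses are not known exactly. Their poses are not given: they have to be found in the camera images.
- pot_large: Sealed specimen pot, the large one: an upright round pot with a pearl-white body, a paper label band and a flat white ribbed screw cap that closes it (seen from above: a solid white disc). 64 mm across at the cap, body 4 mm narrower, 75 mm tall with the cap. Rigid and loose, 30 to 180 g. Origin at the centre of its underside, z up along its axis.
- pot_medium: Sealed specimen pot, the medium one: an upright round pot with a pearl-white body, a paper label band and a flat white ribbed screw cap that closes it (seen from above: a solid white disc). 50 mm across at the cap, body 4 mm narrower, 65 mm tall with the cap. Rigid and loose, 30 to 180 g. Origin at the centre of its underside, z up along its axis.
- pot_small: Sealed specimen pot, the small one: an upright round pot with a pearl-white body, a paper label band and a flat white ribbed screw cap that closes it (seen from above: a solid white disc). 38 mm across at the cap, body 4 mm narrower, 55 mm tall with the cap. Rigid and loose, 30 to 180 g. Origin at the centre of its underside, z up along its axis.
- pot_slim: Sealed specimen pot, the slim one: an upright round pot with a pearl-white body, a paper label band and a flat white ribbed screw cap that closes it (seen from above: a solid white disc). 27 mm across at the cap, body 4 mm narrower, 80 mm tall with the cap. Rigid and loose, 30 to 180 g. Origin at the centre of its underside, z up along its axis.
- well_large: Square grey block, 96 x 96 x 24 mm, with one round blind well, 80 mm wide, 18 mm deep: place of the large pot. Four such blocks (wells 80, 66, 54, 43 mm) stand fixed in a white caddy (low tray, 212 mm square, rim 20 mm), two by two, centres 100 mm apart, in any order. Origin: centre of its underside, 5 mm above the worktop; z up; well floor at z = 6 mm, block top at 24 mm; x, y along its sides.
- well_medium: Square grey block, 96 x 96 x 24 mm, with one round blind well, 66 mm wide, 18 mm deep: place of the medium pot. Four such blocks (wells 80, 66, 54, 43 mm) stand fixed in a white caddy (low tray, 212 mm square, rim 20 mm), two by two, centres 100 mm apart, in any order. Origin: centre of its underside, 5 mm above the worktop; z up; well floor at z = 6 mm, block top at 24 mm; x, y along its sides.
- well_small: Square grey block, 96 x 96 x 24 mm, with one round blind well, 54 mm wide, 18 mm deep: place of the small pot. Four such blocks (wells 80, 66, 54, 43 mm) stand fixed in a white caddy (low tray, 212 mm square, rim 20 mm), two by two, centres 100 mm apart, in any order. Origin: centre of its underside, 5 mm above the worktop; z up; well floor at z = 6 mm, block top at 24 mm; x, y along its sides.
- well_slim: Square grey block, 96 x 96 x 24 mm, with one round blind well, 43 mm wide, 18 mm deep: place of the slim pot. Four such blocks (wells 80, 66, 54, 43 mm) stand fixed in a white caddy (low tray, 212 mm square, rim 20 mm), two by two, centres 100 mm apart, in any order. Origin: centre of its underside, 5 mm above the worktop; z up; well floor at z = 6 mm, block top at 24 mm; x, y along its sides.
- open_large: Look-alike: an empty large pot without a cap, open at the top (seen from above: a ring with a hollow inside), pearl-white, no label, 62 mm across the rim, 72 mm tall, 35 g, loose. It does not belong in the caddy. Origin at the centre of its underside, z up.
- open_medium: Look-alike: an empty medium pot without a cap, open at the top (seen from above: a ring with a hollow inside), pearl-white, no label, 49 mm across the rim, 62 mm tall, 35 g, loose. It does not belong in the caddy. Origin at the centre of its underside, z up.
There are look-alikes about, which are no part of the job. What is shaped like the pot_slim but pink or turquoise is not meant. Leave any brown or turquoise look-alike of the pot_medium alone.

How it is judged:
By the outcome, as a careful person would: the job done as asked, in the order asked, and still so for the second after the job is handed in, with the robot touching nothing.
It also fails if it takes over 112 s, if anything falls off the work surface, if the arm or the gripper's body presses on something with over 40 N, if the wrist force passes 120 N, or if a joint passes its speed limit or range.

### The arm

A 7-joint arm with a two-finger parallel gripper is mounted at the origin on the work surface. World frame = base frame: x ahead of the robot, y to its left, z up, the work surface at z = 0. Lengths are in mm, angles in rad, forces in N, time in s.
With the tool pointing down it reaches from about 400 to 850 mm from the base axis. Payload 10.4 kg.
Tool frame: the origin (TCP) lies at the very end of the fingers, on their centre line; the grasp point (between the pads) lies 19 mm behind it; z points along the fingers, y is the direction in which the jaws open and shut (so a half turn about z gives the same grasp; the last joint's range is limited). The gripper opens to 87 mm and grips with 3 to 60 N. Pads are 19 mm wide; open, the fingers measure 117 mm over their backs; the gripper's body (75 mm by 190 mm) begins 51 mm behind the grasp point.
Start: joints at [-1.271, 0.332, -0.065, 1.46, 0.022, 1.35, -0.088], TCP at [198.252, 592.746, 222.576] pointing down, gripper open.
Joint ranges: [-2.6, 2.6], [-0.5, 2.12], [-1.47, 1.34], [0.16, 2.42], [-1.27, 4.41], [0.06, 2.06], [-2.6, 2.6]. Speed limits (rad/s): [2.22, 2.22, 2.79, 2.79, 3.14, 3.14, 3.14].

### API

Orientations are given as [roll, pitch, yaw] about the fixed x, y, z axes, in that order (R = Rz(yaw) Ry(pitch) Rx(roll)).
In Python, from cell import env, cams, trace gives the robot as it stands.
- The arm moves only by the tool step_arm, never from a script. Its argument "targets" is text: rows parted by semicolons, each of 7 numbers parted by spaces: the closure, from -1 (fully open) to 1 (shut), so that 0 is half open, then the shift along the tool's x, y, z as a fraction of full scale, then the turn, a rotation vector about the tool's x, y, z as a fraction of full scale. A call has 1 to 10 rows; each row is the pose to reach, as a shift and turn from the pose measured when the call began, along the tool's axes at that moment; what a row does not reach only later rows make up. Full scale, the value 1, is 250 mm for a shift and 45 degrees for a turn. A row lasts 1/8 s, in which the tool goes at most 62.5 mm and 10.7 degrees, less where a joint would pass 70% of its speed; a pose out of reach is approached as far as the arm can. A call with a number of a shift or a turn outside -1 to 1 is refused whole. A call with a gripper value outside its range is refused whole. The fingers move at their own pace and stop on an object; "squeeze" is the grip in N (left out, the last holds). Time passes only in rows, so rows that repeat a pose let the fingers close. It gives the time, the measured TCP pose, the force and the opening at its end, in the units of the state.
- env.get_obs(): the state, without advancing time (a new reading comes with each control period).
- cams.read_camera(name): name is "side" or "top"; returns a dict with "img" (480x640x3 uint8, red, green, blue), "fx", "fy", "cx", "cy" (pixels), "T" (4x4, takes a point from camera to world coordinates). Camera axes: x right, y up, looking along -z (the intrinsics and any distortion apply to the point x, -y, -z); pixel columns grow to the right and rows downward; lengths in mm; the calibration is good to about 2 mm. A picture is of the moment at which its call begins. There is no depth.
- env.job_done(): hands the job in, once; it reports no verdict.
Trained networks look in the newest picture that a camera, given by its name, has taken for a name from the list of things; names that differ only in an ending like _2 or _b are one class to them, and where a whole thing is asked for, a point or a joint stands for the part that bears it (a point fixed in the world has none). Each returns a list of dicts, best first, with "p" (0 to 1); they miss things now and then, are a little off and sometimes report something else, mostly with a low value. They report only what shows in the picture. A call takes as long as a camera call. They do not tell look-alikes from the thing itself.
- trace(camera, target): "pixels" (480x640 bool, what is visible of it) and "location" ([row, column] in pixels, amid what is visible of it).
The state is a dict: "clock": time; "joints": joint angles; "joint_velocities": joint speeds; "joint_efforts": joint torques, N m; "tool_pos": TCP position; "tcp_rot": TCP orientation; "ft_force": force on the tool from outside, world axes, zero at the start; "ft_torque": the same for the moment, N m; "width": finger opening in mm.
Only numpy, scipy, OpenCV 4.12 (cv2) and the standard library are available. Lean on these libraries where they do the work, as an engineer would, in place of code of your own. Each camera call takes 0.05 s, during which the arm holds its last target.

## Working session

There is one attempt and no reset: what is moved stays moved. The work goes in short steps, Python scripts to look and compute and a tool call to move; the robot and the scene stay as the last step left them, time stands still between calls to the robot, and variables do not carry over. Pictures are saved under pics/ and viewed, and the job is handed in when it is done.

Besides the shell and the picture viewer there is one more tool, called after "Request:" as name(argument=value, ...) on one line, values as JSON. step_arm: Moves the arm, as the interface text tells. Its arguments: {"type":"object","properties":{"targets":{"type":"string"},"squeeze":{"type":"number"}},"required":["targets"]}

```bash
mkdir -p pics; ls; python3 - <<'E'
from cell import env,cams,trace
import cv2,numpy as np
o=env.get_obs(); print({k:np.round(v,3).tolist() for k,v in o.items()})
for n in ['top','side']:
    c=cams.read_camera(n); cv2.imwrite(f'pics/{n}0.png',c['img'][:,:,::-1])
    print(n,c['fx'],c['fy'],c['cx'],c['cy'],np.round(c['T'],3).tolist(),[k for k in c])
E
```

```text
pics
{'clock': 0.0, 'joints': [-1.271, 0.333, -0.065, 1.461, 0.022, 1.35, -0.088], 'joint_velocities': [-0.0, -0.0, -0.001, -0.0, 0.002, -0.001, 0.0], 'joint_efforts': [0.0, -62.326, 0.025, -38.99, -0.061, 0.04, 0.0], 'tool_pos': [198.112, 592.362, 221.754], 'tcp_rot': [-3.14, 0.0, 2.819], 'ft_force': [0.138, -0.221, 0.502], 'ft_torque': [0.023, -0.026, 0.007], 'width': 86.913}
top 529.6451610862351 529.6451610862351 327.59639138239623 238.0264919261759 [[-0.01, 0.988, -0.154, 340.36], [-1.0, -0.009, 0.006, -14.023], [0.005, 0.154, 0.988, 887.73], [0.0, 0.0, 0.0, 1.0]] ['img', 'fx', 'fy', 'cx', 'cy', 'T']
side 479.8049867242309 479.8049867242309 317.44260073411004 242.07271040001194 [[0.929, 0.169, -0.329, 157.468], [-0.37, 0.459, -0.808, -796.829], [0.014, 0.872, 0.489, 533.268], [0.0, 0.0, 0.0, 1.0]] ['img', 'fx', 'fy', 'cx', 'cy', 'T']
```

View pics/top0.png

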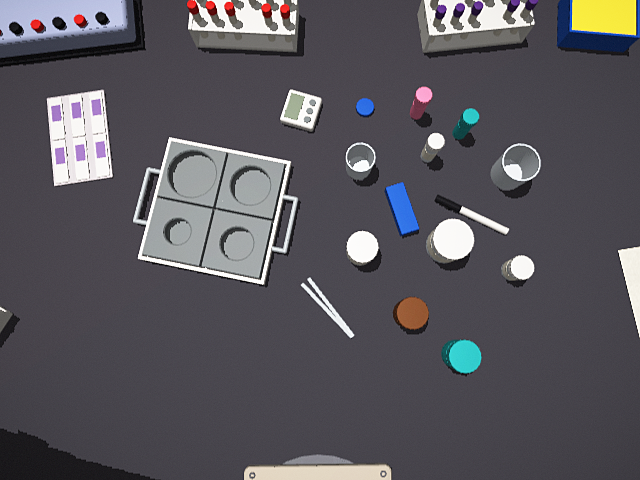

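View pics/side0.png

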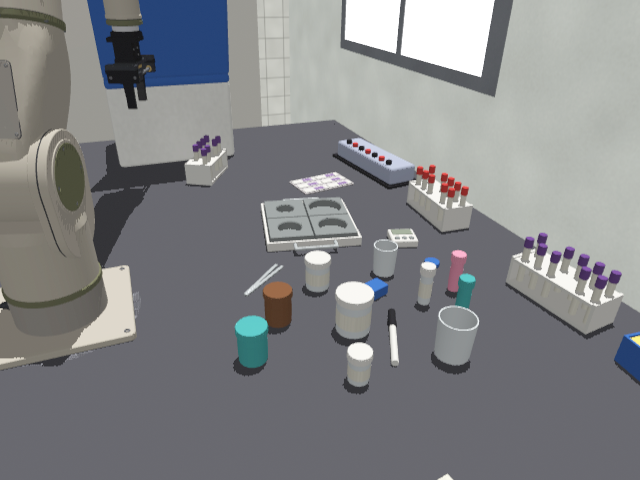

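The top view shows these items:

| Thing | Pixel (col, row) | Description |
|---|---|---|
| large | (450,241) | Solid white cap, the biggest |
| medium | (362,248) | Solid white cap |
| small | (518,268) | Solid white cap |
| slim | (434,143) | White, tall and narrow |
| look-alikes, not wanted | (360,162), (515,167) | Open pots |
| look-alikes, not wanted | (423,100), (467,120) | Pink and turquoise, slim-shaped |
| look-alikes, not wanted | (412,313), (463,357) | Brown and turquoise, medium-shaped |

The caddy wells are large top-left (192,175), medium top-right (251,185), small bottom-right (238,243) and slim bottom-left (178,232).

```bash
cat > h.py <<'E'
from cell import env,cams,trace
import cv2,numpy as np
def ray(c,uv):
    d=np.array([(uv[0]-c['cx'])/c['fx'],-(uv[1]-c['cy'])/c['fy'],-1.]); return c['T'][:3,3],c['T'][:3,:3]@d
def w(c,uv,z):
    o,d=ray(c,uv); return o+d*(z-o[2])/d[2]
def proj(c,p):
    q=np.linalg.inv(c['T'])@np.append(p,1); return np.array([c['cx']-c['fx']*q[0]/q[2], c['cy']+c['fy']*q[1]/q[2]])
def nums(o): return dict(t=round(float(o['clock']),2),p=np.round(o['tool_pos'],1).tolist(),r=np.round(o['tcp_rot'],3).tolist(),f=np.round(o['ft_force'],1).tolist(),w=round(float(o['width']),1))
E
python3 - <<'E'
from h import *
C={n:cams.read_camera(n) for n in ['top','side']}
H=dict(pot_large=75,pot_medium=65,pot_small=55,pot_slim=80,open_large=72,open_medium=62,well_large=29,well_medium=29,well_small=29,well_slim=29)
for t in H:
  for n in C:
    for d in trace(n,t)[:4]:
        r,c=d['location']; print(t,n,round(float(d['p']),2),[round(float(c)),round(float(r))],int(d['pixels'].sum()),np.round(w(C[n],(c,r),H[t] if n=='top' else H[t]/2)[:2]))
img=C['top']['img'][80:390,320:560]
cv2.imwrite('pics/crop.png',cv2.resize(img[:,:,::-1],None,fx=1.9,fy=1.9,interpolation=cv2.INTER_CUBIC))
E
```

```text
pot_large top 0.74 [450, 242] 1666 [ 459. -209.]
pot_large side 0.96 [353, 310] 1902 [ 460. -217.]
pot_medium top 0.77 [412, 313] 917 [ 351. -148.]
pot_medium top 0.71 [179, 232] 3590 [481. 215.]
pot_medium top 0.68 [361, 248] 851 [452. -72.]
pot_medium top 0.59 [463, 356] 1046 [ 285. -224.]
pot_medium side 0.9 [314, 268] 983 [451. -63.]
pot_medium side 0.77 [250, 344] 1491 [ 278. -231.]
pot_medium side 0.69 [331, 228] 965 [549.  82.]
pot_medium side 0.65 [278, 305] 1169 [ 349. -151.]
pot_small top 0.71 [519, 271] 645 [ 414. -321.]
pot_small side 0.84 [357, 363] 936 [ 417. -325.]
pot_small side 0.65 [332, 228] 1043 [552.  87.]
pot_slim top 0.9 [462, 121] 478 [ 653. -236.]
pot_slim top 0.66 [431, 147] 401 [ 611. -185.]
pot_slim side 0.95 [453, 267] 512 [ 700. -164.]
pot_slim side 0.81 [428, 286] 547 [ 617. -203.]
pot_slim side 0.69 [465, 289] 527 [ 676. -235.]
open_large top 0.94 [514, 168] 1694 [ 578. -318.]
open_large top 0.51 [175, 229] 3519 [484. 218.]
open_large side 0.85 [453, 334] 2135 [ 584. -327.]
open_medium top 0.77 [360, 162] 849 [592. -72.]
open_medium side 0.59 [383, 258] 762 [595. -75.]
well_large side 0.98 [328, 208] 717 [596. 214.]
well_medium top 0.96 [246, 185] 3457 [565. 115.]
well_medium top 0.72 [452, 243] 1580 [ 464. -223.]
well_medium side 0.86 [332, 229] 965 [562. 107.]
well_small top 0.64 [240, 244] 3562 [466. 124.]
well_small side 0.83 [289, 230] 1030 [466. 136.]
well_slim top 0.93 [179, 230] 3602 [489. 225.]
well_slim side 0.65 [287, 211] 723 [495. 237.]
well_slim side 0.3 [332, 228] 1030 [564. 112.]
```

View pics/crop.png

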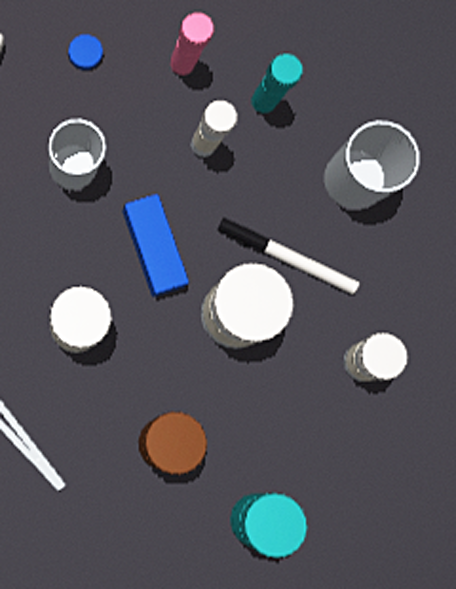

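The crop confirms four solid white caps: large (253,302), medium (81,317), small (384,356) and slim (221,115). I'll fit the caps and well rims as circles in their known height planes and check the diameters.

```bash
cat > loc.py <<'E'
from h import *
def circ(P):
    P=np.array(P); A=np.c_[2*P,np.ones(len(P))]; s=np.linalg.lstsq(A,(P**2).sum(1),rcond=None)[0]
    return s[:2],2*np.sqrt(s[2]+s[0]**2+s[1]**2)
def cap(c,uv,z,thr=225):
    m=(c['img'].min(2)>thr).astype(np.uint8); n,l,st,ce=cv2.connectedComponentsWithStats(m)
    k=l[int(uv[1]),int(uv[0])]
    if k==0: return None
    cn=max(cv2.findContours((l==k).astype(np.uint8),0,cv2.CHAIN_APPROX_NONE)[0],key=len)[:,0]
    h=cv2.convexHull(cn)[:,0]
    P=np.array([w(c,p,z)[:2] for p in cn]); return circ(P),st[k].tolist(),np.round(np.linalg.norm(P-circ(P)[0],axis=1).std(),2)
E
python3 - <<'E'
from loc import *
C={n:cams.read_camera(n) for n in ['top','side']}
T=C['top']
for n,uv,z in [('large',(450,240),75),('medium',(362,247),65),('small',(520,267),55),('slim',(434,141),80)]:
    print(n,[int(x) for x in T['img'][uv[1],uv[0]]],cap(T,uv,z))
for n,uv,z in [('large',(353,293),75),('medium',(317,257),65),('small',(359,351),55),('slim',(428,267),80)]:
    print('side',n,C['side']['img'][uv[1],uv[0]],cap(C['side'],uv,z,215))
cr=T['img'][130:290,130:305]; cv2.imwrite('pics/cad.png',cv2.resize(cr[:,:,::-1],None,fx=3.6,fy=3.6,interpolation=cv2.INTER_CUBIC))
E
```

```text
large [251, 250, 248] ((array([ 464.19094628, -214.3574944 ]), np.float64(61.43069296092781)), [433, 219, 41, 40, 1267], np.float64(0.45))
medium [252, 251, 250] ((array([454.84055209, -73.00966496]), np.float64(47.67018593525318)), [347, 231, 31, 31, 761], np.float64(0.44))
small [249, 248, 246] ((array([ 420.71337978, -325.95704233]), np.float64(35.28404414231325)), [511, 256, 23, 23, 421], np.float64(0.38))
slim [250, 249, 247] ((array([ 621.32673254, -192.54239205]), np.float64(24.438302057166123)), [428, 133, 16, 16, 199], np.float64(0.43))
side large [249 248 244] ((array([ 460.90365017, -217.46644974]), np.float64(59.788725387095994)), [336, 282, 38, 22, 642], np.float64(0.75))
side medium [250 248 244] ((array([451.28355106, -76.54057046]), np.float64(44.79636655086164)), [305, 251, 26, 13, 256], np.float64(0.87))
side small [250 249 244] ((array([ 417.69184063, -328.68345718]), np.float64(34.285084846502556)), [348, 343, 25, 17, 330], np.float64(0.54))
side slim [249 248 244] ((array([ 617.37179131, -196.0058282 ]), np.float64(22.908038214597095)), [422, 262, 14, 8, 84], np.float64(0.92))
```

View pics/cad.png

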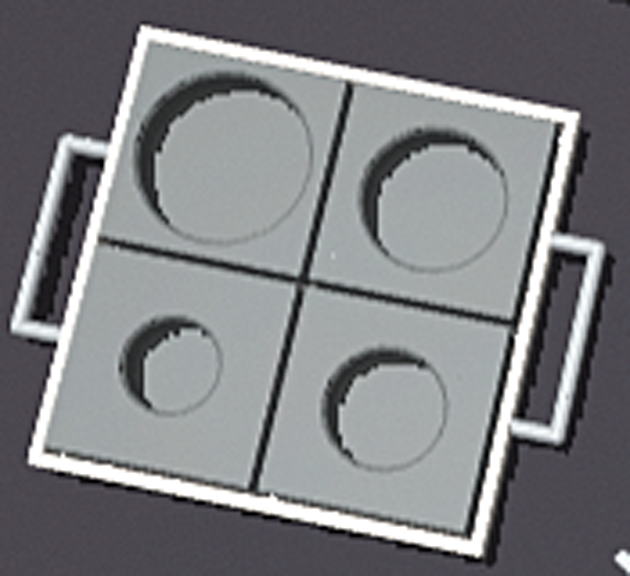

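```bash
python3 - <<'E'
from loc import *
T=cams.read_camera('top'); S=cams.read_camera('side')
cs=[(140,25),(580,110),(483,556),(30,463)]
Q=[w(T,(130+(u+.5)/3.6-.5,130+(v+.5)/3.6-.5),20)[:2] for u,v in cs]; Q=np.array(Q)
print('rim',Q.round(1).tolist(),'c',Q.mean(0).round(1),'sides',[round(float(np.linalg.norm(Q[i]-Q[i-1])),1) for i in range(4)])
for i in range(4): d=Q[i]-Q[i-1]; print(np.degrees(np.arctan2(d[1],d[0])).round(1),end=' ')
W={}
for n,(u,v) in dict(large=(223.5,158),medium=(433.5,199.5),small=(384.5,409),slim=(170.5,366)).items():
    W[n]=w(T,(130+(u+.5)/3.6-.5,130+(v+.5)/3.6-.5),29)[:2]; print(n,W[n].round(1), 'side px',proj(S,np.append(W[n],29)).round(1))
print('centre',np.mean(list(W.values()),0),[np.linalg.norm(W[a]-W[b]).round(1) for a,b in [('large','medium'),('medium','small'),('small','slim'),('slim','large')]])
cr=S['img'][190:260,250:370].copy(); cr=cv2.resize(cr[:,:,::-1],None,fx=6,fy=6,interpolation=cv2.INTER_CUBIC)
for n in W:
    D=dict(large=80,medium=66,small=54,slim=43)[n]
    for a in np.linspace(0,2*np.pi,40):
        p=proj(S,np.append(W[n]+D/2*np.array([np.cos(a),np.sin(a)]),29)); cv2.circle(cr,(int((p[0]-250+.5)*6),int((p[1]-190+.5)*6)),1,(0,0,255),-1)
cv2.imwrite('pics/cads.png',cr)
E
```

```text
rim [[653.0, 250.2], [609.4, 41.6], [400.0, 85.6], [444.5, 292.8]] c [526.7 167.5] sides [212.8, 213.0, 214.0, 212.0]
-11.6 -101.8 168.2 77.9 large [585.  206.4] side px [325.  204.9]
medium [564.4 108.8] side px [332.9 222.9]
small [466.6 129.8] side px [290.  225.6]
slim [487.3 227.7] side px [285.1 207.2]
centre [525.8284669  168.18247486] [np.float64(99.8), np.float64(100.0), np.float64(100.0), np.float64(100.0)]
```

View pics/cads.png

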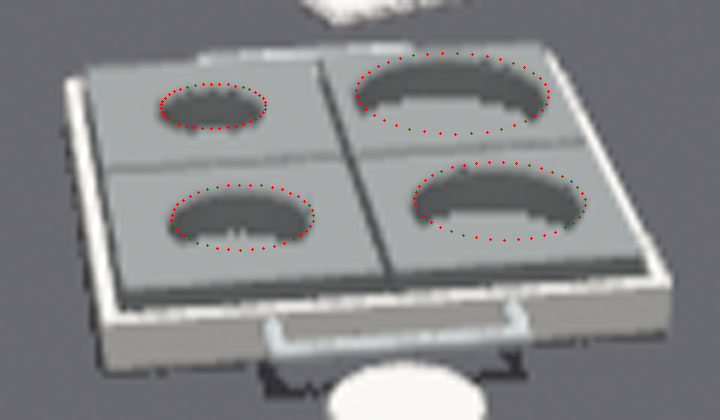

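```bash
cat > go.py <<'E'
import sys
from h import *
from scipy.spatial.transform import Rotation as R
# args: x,y,z [x,y,z ...] [yaw=]
o=env.get_obs(); print(nums(o),'j',np.round(o['joints'],2).tolist())
Rm=R.from_euler('xyz',o['tcp_rot']).as_matrix(); yaw=o['tcp_rot'][2]
for a in sys.argv[1:]:
    if a.startswith('yaw='): yaw=float(a[4:]);continue
    t=np.array([float(v) for v in a.split(',')]); s=Rm.T@(t-o['tool_pos'])/250
    rv=R.from_matrix(Rm.T@R.from_euler('xyz',[np.pi,0,yaw]).as_matrix()).as_rotvec()/(np.pi/4)
    print(a,'shift',s.round(3).tolist(),'turn',rv.round(3).tolist())
E
python3 go.py 330,420,222 480,200,222
```

```text
{'t': 1.4, 'p': [198.2, 592.7, 222.6], 'r': [3.142, 0.0, 2.819], 'f': [0.1, -0.4, 0.3], 'w': 86.9} j [-1.27, 0.33, -0.06, 1.46, 0.02, 1.35, -0.09]
330,420,222 shift [-0.719, -0.488, 0.002] turn [0.0, 0.0, 0.0]
480,200,222 shift [-1.567, -1.132, 0.002] turn [0.0, 0.0, 0.0]
```

Request:
step_arm(targets="-1 -0.25 -0.17 0 0 0 0; -1 -0.48 -0.33 0 0 0 0; -1 -0.72 -0.5 0 0 0 0; -1 -0.86 -0.66 0 0 0 0; -1 -0.96 -0.84 0 0 0 0; -1 -1 -1 0 0 0 0; -1 -1 -1 0 0 0 0")

```text
clock: 2.28
tool_pos: [356.9, 273.0, 223.0]
tcp_rot: [3.141, 0.0, 2.814]
ft_force: [-0.8, 0.9, 0.8]
width: 86.9
```

```bash
python3 go.py 480,50,200 475,-100,180 462.5,-216,140 
```

```text
{'t': 2.27, 'p': [356.9, 273.0, 223.0], 'r': [3.141, 0.0, 2.814], 'f': [-0.8, 0.9, 0.8], 'w': 86.9} j [-0.9, -0.06, 0.14, 1.91, 0.01, 1.3, 0.48]
480,50,200 shift [-0.754, -0.686, 0.092] turn [0.001, 0.0, 0.0]
475,-100,180 shift [-0.928, -1.261, 0.171] turn [0.001, 0.0, 0.0]
462.5,-216,140 shift [-1.03, -1.716, 0.331] turn [0.001, 0.0, 0.0]
```

Request:
step_arm(targets="-1 -0.25 -0.17 0.03 0 0 0; -1 -0.5 -0.35 0.06 0 0 0; -1 -0.75 -0.55 0.09 0 0 0; -1 -0.8 -0.8 0.12 0 0 0; -1 -0.9 -1 0.15 0 0 0; -1 -0.9 -1 0.15 0 0 0;-1 -0.9 -1 0.15 0 0 0")

```text
clock: 3.15
tool_pos: [489.7, -38.5, 185.2]
tcp_rot: [3.142, 0.001, 2.809]
ft_force: [-0.5, -0.2, -0.4]
width: 87.2
```

```bash
python3 go.py 462.5,-216,140 462.5,-216,45 
```

```text
{'t': 3.15, 'p': [489.7, -38.5, 185.2], 'r': [3.142, 0.001, 2.809], 'f': [-0.5, -0.2, -0.4], 'w': 87.2} j [-0.53, 0.05, 0.53, 1.88, -0.03, 1.22, 1.25]
462.5,-216,140 shift [-0.129, -0.707, 0.181] turn [0.0, 0.001, 0.0]
462.5,-216,45 shift [-0.129, -0.707, 0.561] turn [0.0, 0.001, 0.0]
```

Request:
step_arm(targets="-1 -0.04 -0.2 0.02 0 0 0.2; -1 -0.08 -0.4 0.04 0 0 0.4; -1 -0.12 -0.6 0.08 0 0 0.6; -1 -0.129 -0.707 0.12 0 0 0.64; -1 -0.129 -0.707 0.16 0 0 0.64; -1 -0.129 -0.707 0.18 0 0 0.64; -1 -0.129 -0.707 0.18 0 0 0.64")

```text
clock: 4.03
tool_pos: [463.1, -214.4, 140.0]
tcp_rot: [3.141, -0.0, 2.31]
ft_force: [0.8, -0.3, -0.1]
width: 87.1
```

```bash
python3 go.py 462.5,-216,90 462.5,-216,42; python3 - <<'E'
from h import *
for n in ['top','side']:
    cv2.imwrite(f'pics/{n}1.png',cams.read_camera(n)['img'][:,:,::-1])
E
```

```text
{'t': 4.03, 'p': [463.1, -214.4, 140.0], 'r': [3.141, -0.0, 2.31], 'f': [0.8, -0.3, -0.1], 'w': 87.1} j [-0.31, 0.16, 0.72, 1.9, -0.12, 1.12, 1.19]
462.5,-216,90 shift [-0.003, -0.006, 0.2] turn [0.0, -0.0, -0.0]
462.5,-216,42 shift [-0.003, -0.006, 0.392] turn [0.0, -0.0, -0.0]
```

View pics/side1.png

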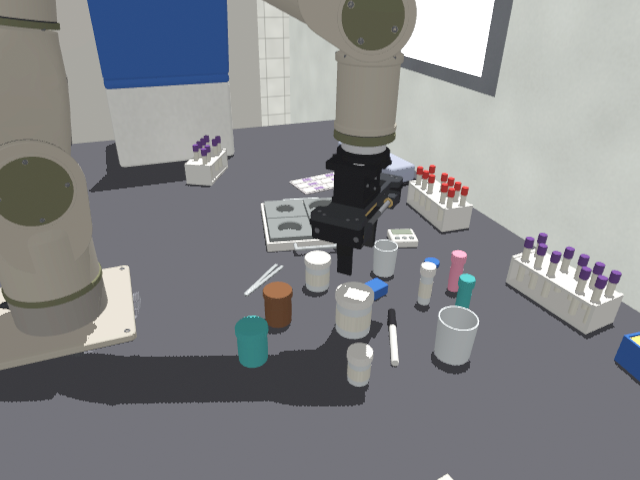

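```bash
python3 - <<'E'
from h import *
S=cams.read_camera('side');o=env.get_obs();y=o['tcp_rot'][2];j=np.array([np.sin(y),-np.cos(y),0]);print(j)
im=S['img'][:,:,::-1].copy()
for k in (-43.5,-58.5,0,43.5):
    p=proj(S,o['tool_pos']+k*j); print(k,p.round(1)); cv2.circle(im,tuple(int(v) for v in p),1,(0,0,255),-1)
cv2.imwrite('pics/s2.png',cv2.resize(im[180:350,290:430],None,fx=3.5,fy=3.5))
E
```

```text
[0.74024023 0.67234248 0.        ]
-43.5 [346.5 270.4]
-58.5 [342.6 275.2]
0 [357.2 257.2]
43.5 [367.  245.2]
```

View pics/s2.png

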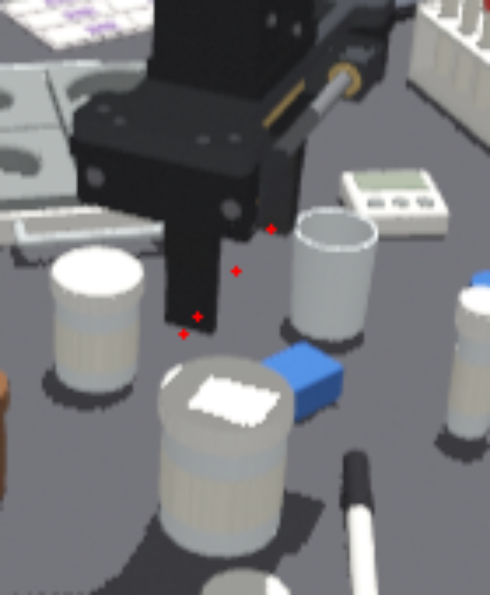

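Request:
step_arm(targets="-1 0 -0.006 0.1 0 0 0; -1 0 -0.006 0.2 0 0 0; -1 0 -0.006 0.3 0 0 0; -1 0 -0.006 0.36 0 0 0; -1 0 -0.006 0.37 0 0 0; -1 0 -0.006 0.37 0 0 0", squeeze=15)

```text
clock: 4.92
tool_pos: [462.5, -216.6, 48.7]
tcp_rot: [3.14, 0.001, 2.308]
ft_force: [-0.0, 0.3, -0.4]
width: 86.8
```

Request:
step_arm(targets="0 0 0 0 0 0 0; 1 0 0 0 0 0 0; 1 0 0 0 0 0 0; 1 0 0 0 0 0 0; 1 0 0 0 0 0 0; 1 0 0 0 0 0 0")

```text
clock: 5.68
tool_pos: [462.7, -216.6, 48.9]
tcp_rot: [3.14, 0.002, 2.308]
ft_force: [0.2, 1.2, 5.2]
width: 63.0
```

Request:
step_arm(targets="1 0 0 -0.04 0 0 0; 1 0 0 -0.12 0 0 0; 1 0 0 -0.22 0 0 0; 1 0 0 -0.32 0 0 0; 1 0 0 -0.42 0 0 0; 1 0 0 -0.48 0 0 0; 1 0 0 -0.5 0 0 0; 1 0 0 -0.5 0 0 0")

```text
clock: 6.68
tool_pos: [462.3, -216.4, 173.6]
tcp_rot: [3.14, 0.001, 2.308]
ft_force: [0.2, -0.7, -1.7]
width: 63.0
```

```bash
python3 go.py 480,0,175 583.5,204.7,175 ; python3 - <<'E'
from h import *
for n in ['top','side']:
    cv2.imwrite(f'pics/{n}3.png',cams.read_camera(n)['img'][:,:,::-1])
E
```

```text
{'t': 6.67, 'p': [462.3, -216.4, 173.6], 'r': [3.14, 0.001, 2.308], 'f': [0.2, -0.7, -1.7], 'w': 63.0} j [-0.33, 0.12, 0.73, 1.86, -0.09, 1.19, 1.17]
480,0,175 shift [0.593, 0.634, -0.006] turn [0.002, 0.002, 0.0]
583.5,204.7,175 shift [0.921, 1.491, -0.005] turn [0.002, 0.002, 0.0]
```

View pics/side3.png

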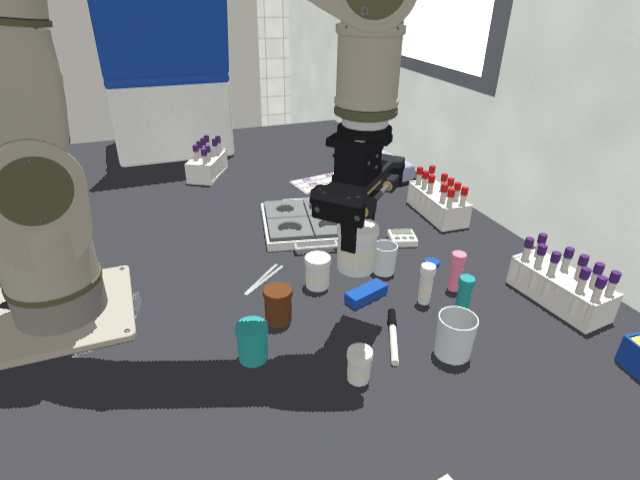

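Large pot lifted upright, seen at (357,245), with nothing else disturbed. Carrying it to the caddy.

Request:
step_arm(targets="1 0.05 0.06 0 0 0 0; 1 0.15 0.18 0 0 0 0; 1 0.28 0.34 0 0 0 0; 1 0.41 0.5 0 0 0 0; 1 0.54 0.66 0 0 0 0; 1 0.64 0.8 0 0 0 0; 1 0.73 0.92 0 0 0 0; 1 0.78 1 0 0 0 0; 1 0.8 1 0 0 0 0")

```text
clock: 7.9
tool_pos: [512.6, 100.7, 172.4]
tcp_rot: [-3.141, 0.001, 2.31]
ft_force: [0.2, -0.6, -1.1]
width: 62.7
```

```bash
python3 go.py 583.5,204.7,140 583.5,204.7,62
```

```text
{'t': 7.9, 'p': [512.6, 100.7, 172.4], 'r': [-3.141, 0.001, 2.31], 'f': [0.2, -0.6, -1.1], 'w': 62.7} j [-0.7, 0.14, 0.46, 1.82, -0.07, 1.2, 0.52]
583.5,204.7,140 shift [0.117, 0.49, 0.129] turn [-0.001, 0.001, -0.0]
583.5,204.7,62 shift [0.117, 0.49, 0.441] turn [-0.001, 0.001, -0.0]
```

Request:
step_arm(targets="1 0.01 0.08 0 0 0 0; 1 0.04 0.2 0 0 0 0; 1 0.08 0.33 0.02 0 0 0; 1 0.1 0.43 0.04 0 0 0; 1 0.117 0.48 0.08 0 0 0; 1 0.117 0.49 0.13 0 0 0; 1 0.117 0.49 0.16 0 0 0; 1 0.117 0.49 0.16 0 0 0")

```text
clock: 8.9
tool_pos: [582.9, 203.6, 131.7]
tcp_rot: [-3.14, 0.001, 2.309]
ft_force: [-0.2, 0.1, -0.6]
width: 63.2
```

```bash
python3 go.py 583.5,204.7,100  583.5,204.7,60; python3 - <<'E'
from h import *
for n in ['top','side']:
    cv2.imwrite(f'pics/{n}4.png',cams.read_camera(n)['img'][:,:,::-1])
a=cv2.imread('pics/side4.png');b=cv2.imread('pics/top4.png')
cv2.imwrite('pics/b4.png',np.hstack([cv2.resize(a[100:300,230:430],(400,400)),cv2.resize(b[100:300,120:320],(400,400))]))
E
```

```text
{'t': 8.9, 'p': [582.9, 203.6, 131.7], 'r': [-3.14, 0.001, 2.309], 'f': [-0.2, 0.1, -0.6], 'w': 63.2} j [-0.73, 0.39, 0.41, 1.61, -0.17, 1.17, 0.45]
583.5,204.7,100 shift [0.002, 0.005, 0.127] turn [-0.003, 0.001, -0.0]
583.5,204.7,60 shift [0.002, 0.005, 0.287] turn [-0.003, 0.001, -0.0]
```

View pics/b4.png

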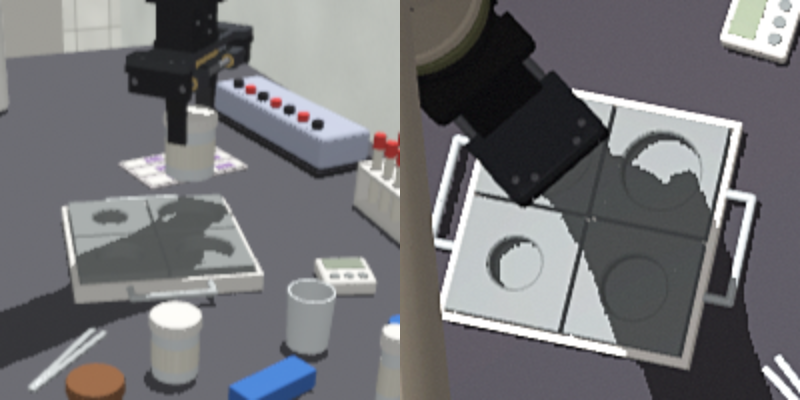

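Request:
step_arm(targets="1 0.002 0.005 0.05 0 0 0; 1 0.002 0.005 0.12 0 0 0; 1 0.002 0.005 0.18 0 0 0; 1 0.002 0.005 0.22 0 0 0; 1 0.002 0.005 0.25 0 0 0; 1 0.002 0.005 0.27 0 0 0; 1 0.002 0.005 0.277 0 0 0; 1 0.002 0.005 0.283 0 0 0; 1 0.002 0.005 0.287 0 0 0; 1 0.002 0.005 0.287 0 0 0")

```text
clock: 10.25
tool_pos: [584.2, 205.4, 61.1]
tcp_rot: [-3.142, 0.001, 2.309]
ft_force: [0.4, -0.4, -1.1]
width: 63.2
```

Request:
step_arm(targets="1 0 0 0.004 0 0 0; 1 0 0 0.006 0 0 0; 1 0 0 0.006 0 0 0")

```text
clock: 10.62
tool_pos: [584.2, 205.4, 60.0]
tcp_rot: [3.141, 0.001, 2.309]
ft_force: [-1.7, 0.7, 4.7]
width: 62.7
```

```bash
python3 - <<'E'
from h import *
for i in range(3): print(nums(env.get_obs())); cams.read_camera('side')
E
```

```text
{'t': 10.62, 'p': [584.2, 205.4, 60.0], 'r': [3.141, 0.001, 2.309], 'f': [-1.7, 0.7, 4.7], 'w': 62.7}
{'t': 10.68, 'p': [584.2, 205.4, 60.0], 'r': [3.141, 0.001, 2.309], 'f': [-2.2, -1.8, 4.5], 'w': 62.9}
{'t': 10.72, 'p': [584.3, 205.4, 60.0], 'r': [3.141, 0.001, 2.309], 'f': [-1.3, -0.3, 4.7], 'w': 63.2}
```

Contact felt (+6 N). Releasing and rising, then on to the medium pot.

Request:
step_arm(targets="-1 0 0 0 0 0 0; -1 0 0 0 0 0 0; -1 0 0 0 0 0 0; -1 0 0 -0.04 0 0 0; -1 0 0 -0.15 0 0 0; -1 0 0 -0.3 0 0 0; -1 0 0 -0.45 0 0 0; -1 0 0 -0.5 0 0 0; -1 0 0 -0.5 0 0 0")

```text
clock: 11.9
tool_pos: [584.5, 205.6, 185.5]
tcp_rot: [3.14, 0.001, 2.309]
ft_force: [-0.2, 0.1, -0.1]
width: 86.8
```

```bash
python3 go.py 530,130,175 453,-75,140
```

```text
{'t': 11.9, 'p': [584.5, 205.6, 185.5], 'r': [3.14, 0.001, 2.309], 'f': [-0.2, 0.1, -0.1], 'w': 86.8} j [-0.74, 0.35, 0.42, 1.55, -0.15, 1.27, 0.44]
530,130,175 shift [-0.077, -0.365, 0.042] turn [0.002, 0.002, 0.0]
453,-75,140 shift [-0.476, -1.144, 0.181] turn [0.002, 0.002, 0.0]
```

Request:
step_arm(targets="-1 -0.05 -0.2 0 0 0 0; -1 -0.12 -0.4 0 0 0 0; -1 -0.2 -0.6 0.02 0 0 0; -1 -0.3 -0.8 0.05 0 0 0; -1 -0.4 -1 0.1 0 0 0; -1 -0.476 -1 0.15 0 0 0; -1 -0.476 -1 0.15 0 0 0")

```text
clock: 12.78
tool_pos: [478.6, -51.7, 146.1]
tcp_rot: [-3.14, -0.0, 2.307]
ft_force: [-0.3, 1.1, 0.1]
width: 87.0
```

```bash
python3 go.py 453,-75,110 453,-75,38; python3 - <<'E'
from h import *
for n in ['top','side']:
    cv2.imwrite(f'pics/{n}5.png',cams.read_camera(n)['img'][:,:,::-1])
E
```

```text
{'t': 12.78, 'p': [478.6, -51.7, 146.1], 'r': [-3.14, -0.0, 2.307], 'f': [-0.3, 1.1, 0.1], 'w': 87.0} j [-0.55, 0.07, 0.59, 1.95, -0.04, 1.13, 0.79]
453,-75,110 shift [-0.0, -0.138, 0.145] turn [-0.002, -0.0, 0.0]
453,-75,38 shift [-0.001, -0.138, 0.433] turn [-0.002, -0.0, 0.0]
```

View pics/side5.png

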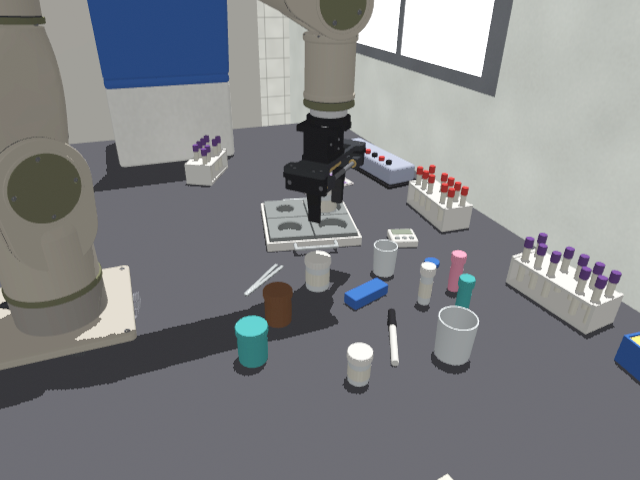

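View pics/top5.png

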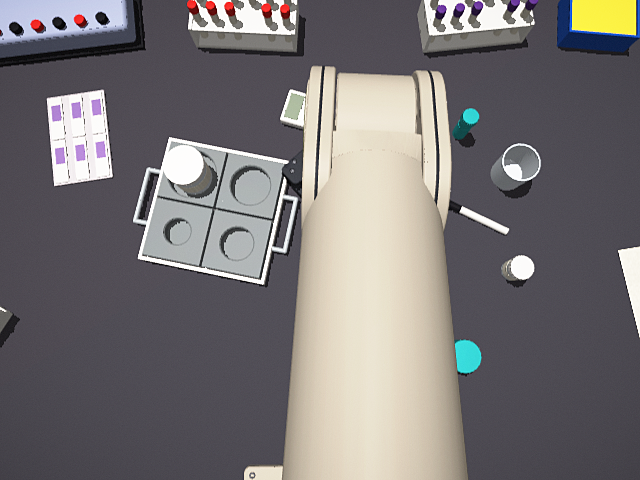

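The large pot stands in its well, cap at (187,168) in the top view. Next I descend on the medium pot.

Request:
step_arm(targets="-1 0 -0.08 0.04 0 0 0; -1 0 -0.138 0.1 0 0 0; -1 0 -0.138 0.15 0 0 0; -1 0 -0.138 0.22 0 0 0; -1 0 -0.138 0.32 0 0 0; -1 0 -0.138 0.4 0 0 0; -1 0 -0.138 0.433 0 0 0; -1 0 -0.138 0.433 0 0 0")

```text
clock: 13.88
tool_pos: [453.7, -72.7, 38.7]
tcp_rot: [-3.141, 0.0, 2.31]
ft_force: [0.7, 0.2, 0.4]
width: 87.1
```

Request:
step_arm(targets="0 0 0 0 0 0 0; 1 0 0 0 0 0 0; 1 0 0 0 0 0 0; 1 0 0 0 0 0 0; 1 0 0 0 0 0 0; 1 0 0 0 0 0 0; 1 0 0 0 0 0 0")

```text
clock: 14.75
tool_pos: [453.8, -72.8, 38.8]
tcp_rot: [-3.141, 0.0, 2.31]
ft_force: [-0.4, -0.6, 2.1]
width: 49.2
```

Request:
step_arm(targets="1 0 0 -0.04 0 0 0; 1 0 0 -0.12 0 0 0; 1 0 0 -0.22 0 0 0; 1 0 0 -0.32 0 0 0; 1 0 0 -0.42 0 0 0; 1 0 0 -0.5 0 0 0; 1 0 0 -0.54 0 0 0; 1 0 0 -0.54 0 0 0")

```text
clock: 15.75
tool_pos: [454.0, -72.7, 174.2]
tcp_rot: [3.142, 0.001, 2.31]
ft_force: [-0.0, 0.3, -1.7]
width: 49.4
```

```bash
python3 go.py 562.9,107,170 562.9,107,140
```

```text
{'t': 15.75, 'p': [454.0, -72.7, 174.2], 'r': [3.142, 0.001, 2.31], 'f': [-0.0, 0.3, -1.7], 'w': 49.4} j [-0.55, -0.03, 0.61, 1.97, 0.02, 1.19, 0.79]
562.9,107,170 shift [0.238, 0.806, 0.017] turn [0.0, 0.001, 0.0]
562.9,107,140 shift [0.238, 0.806, 0.137] turn [0.0, 0.001, 0.0]
```

Request:
step_arm(targets="1 0.02 0.05 0 0 0 0; 1 0.05 0.16 0 0 0 0; 1 0.09 0.3 0 0 0 0; 1 0.13 0.45 0 0 0 0; 1 0.18 0.6 0.02 0 0 0; 1 0.215 0.72 0.06 0 0 0; 1 0.235 0.79 0.1 0 0 0; 1 0.238 0.806 0.14 0 0 0; 1 0.238 0.806 0.14 0 0 0")

```text
clock: 16.88
tool_pos: [562.1, 106.3, 138.0]
tcp_rot: [-3.139, 0.0, 2.31]
ft_force: [-0.8, -0.5, 0.1]
width: 49.1
```

```bash
python3 go.py 562.9,107,100 562.9,107,51;  python3 - <<'E'
from h import *
for n in ['top','side']:
    cv2.imwrite(f'pics/{n}6.png',cams.read_camera(n)['img'][:,:,::-1])
a=cv2.imread('pics/side6.png');b=cv2.imread('pics/top6.png')
cv2.imwrite('pics/b6.png',np.hstack([cv2.resize(a[100:300,230:430],(400,400)),cv2.resize(b[100:300,120:320],(400,400))]))
E
```

```text
{'t': 16.88, 'p': [562.1, 106.3, 138.0], 'r': [-3.139, 0.0, 2.31], 'f': [-0.8, -0.5, 0.1], 'w': 49.1} j [-0.68, 0.3, 0.49, 1.73, -0.15, 1.15, 0.59]
562.9,107,100 shift [0.0, 0.005, 0.152] turn [-0.003, 0.0, -0.0]
562.9,107,51 shift [0.0, 0.005, 0.348] turn [-0.003, 0.0, -0.0]
```

View pics/b6.png

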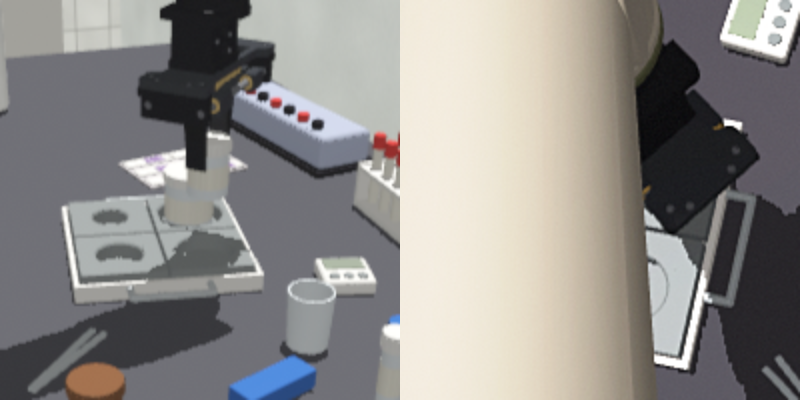

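Request:
step_arm(targets="1 0 0.005 0.06 0 0 0; 1 0 0.005 0.14 0 0 0; 1 0 0.005 0.21 0 0 0; 1 0 0.005 0.26 0 0 0; 1 0 0.005 0.3 0 0 0; 1 0 0.005 0.325 0 0 0; 1 0 0.005 0.338 0 0 0; 1 0 0.005 0.345 0 0 0; 1 0 0.005 0.348 0 0 0; 1 0 0.005 0.348 0 0 0")

```text
clock: 18.23
tool_pos: [563.7, 106.7, 52.5]
tcp_rot: [3.141, 0.001, 2.309]
ft_force: [-0.5, 0.1, -1.0]
width: 49.1
```

Request:
step_arm(targets="1 0 0 0.004 0 0 0; 1 0 0 0.006 0 0 0; 1 0 0 0.006 0 0 0")

```text
clock: 18.6
tool_pos: [563.7, 106.7, 51.0]
tcp_rot: [3.141, 0.001, 2.309]
ft_force: [1.0, -0.1, -0.8]
width: 49.2
```

Request:
step_arm(targets="1 0 0 0.003 0 0 0; 1 0 0 0.005 0 0 0; 1 0 0 0.005 0 0 0")

```text
clock: 18.98
tool_pos: [563.8, 106.7, 49.9]
tcp_rot: [3.141, 0.001, 2.309]
ft_force: [-0.8, 0.2, 0.2]
width: 49.1
```

Request:
step_arm(targets="1 0 0 0.002 0 0 0; 1 0 0 0.003 0 0 0; 1 0 0 0.003 0 0 0")

```text
clock: 19.35
tool_pos: [563.9, 106.6, 49.8]
tcp_rot: [3.141, 0.001, 2.308]
ft_force: [-4.4, -0.1, 7.7]
width: 49.0
```

Request:
step_arm(targets="-0.6 0 0 0 0 0 0; -0.6 0 0 0 0 0 0; -0.6 0 0 0 0 0 0; -0.6 0 0 -0.04 0 0 0; -0.6 0 0 -0.15 0 0 0; -0.6 0 0 -0.3 0 0 0; -0.8 0 0 -0.45 0 0 0; -0.8 0 0 -0.52 0 0 0; -0.8 0 0 -0.52 0 0 0")

```text
clock: 20.48
tool_pos: [564.3, 106.8, 180.7]
tcp_rot: [3.139, 0.001, 2.309]
ft_force: [-0.3, -0.8, 0.4]
width: 77.9
```

```bash
python3 go.py 520,-60,175 419,-327,130
```

```text
{'t': 20.48, 'p': [564.3, 106.8, 180.7], 'r': [3.139, 0.001, 2.309], 'f': [-0.3, -0.8, 0.4], 'w': 77.9} j [-0.69, 0.26, 0.5, 1.68, -0.13, 1.23, 0.58]
520,-60,175 shift [-0.375, -0.58, 0.022] turn [0.003, 0.001, 0.0]
419,-327,130 shift [-0.893, -1.598, 0.2] turn [0.003, 0.001, 0.0]
```

Request:
step_arm(targets="-0.6 -0.1 -0.18 0 0 0 0; -0.6 -0.22 -0.36 0 0 0 0; -0.6 -0.34 -0.54 0 0 0 0; -0.6 -0.44 -0.74 0 0 0 0; -0.6 -0.52 -0.9 0 0 0 0; -0.6 -0.58 -1 0 0 0 0; -0.6 -0.58 -1 0 0 0 0")

```text
clock: 21.35
tool_pos: [475.2, -170.6, 178.9]
tcp_rot: [3.141, -0.0, 2.305]
ft_force: [-0.6, 1.1, 0.8]
width: 69.7
```

```bash
python3 go.py 419,-327,130 
```

```text
{'t': 21.35, 'p': [475.2, -170.6, 178.9], 'r': [3.141, -0.0, 2.305], 'f': [-0.6, 1.1, 0.8], 'w': 69.7} j [-0.39, 0.1, 0.69, 1.86, -0.07, 1.2, 1.06]
419,-327,130 shift [-0.314, -0.586, 0.195] turn [0.001, -0.0, -0.0]
```

Request:
step_arm(targets="-0.6 -0.08 -0.15 0 0 0 0; -0.6 -0.17 -0.32 0 0 0 0; -0.6 -0.25 -0.47 0.05 0 0 0; -0.6 -0.31 -0.57 0.1 0 0 0; -0.6 -0.314 -0.586 0.2 0 0 0; -0.6 -0.314 -0.586 0.25 0 0 0; -0.6 -0.314 -0.586 0.25 0 0 0")

```text
clock: 22.22
tool_pos: [419.1, -325.7, 115.2]
tcp_rot: [-3.141, -0.002, 2.306]
ft_force: [0.4, -0.4, -0.3]
width: 69.7
```

```bash
python3 go.py 419,-327,28;  python3 - <<'E'
from h import *
for n in ['top','side']:
    cv2.imwrite(f'pics/{n}7.png',cams.read_camera(n)['img'][:,:,::-1])
a=cv2.imread('pics/side7.png');b=cv2.imread('pics/top7.png')
cv2.imwrite('pics/b7.png',np.hstack([cv2.resize(a[220:420,250:450],(400,400)),cv2.resize(b[100:300,120:320],(400,400))]))
E
```

```text
{'t': 22.23, 'p': [419.1, -325.7, 115.2], 'r': [-3.141, -0.002, 2.306], 'f': [0.4, -0.4, -0.3], 'w': 69.7} j [-0.12, 0.27, 0.81, 1.87, -0.22, 1.09, 1.5]
419,-327,28 shift [-0.005, -0.004, 0.349] turn [-0.0, -0.003, 0.0]
```

View pics/b7.png

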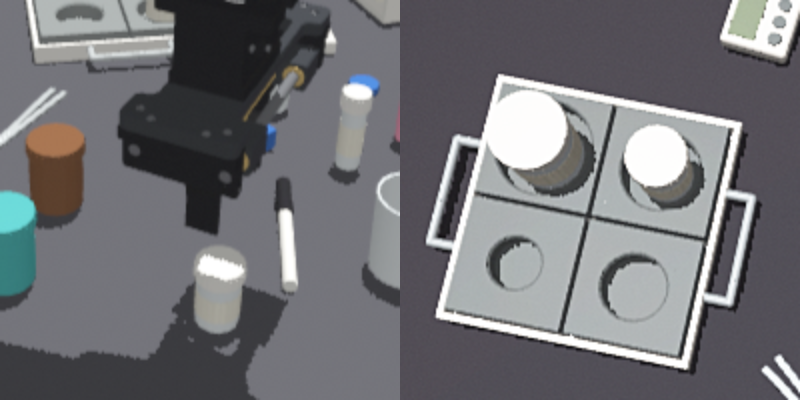

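Large and medium both stand upright inside their wells (top view, right half). The gripper is above the small pot, so I descend.

Request:
step_arm(targets="-0.6 -0.005 -0.004 0.06 0 0 0; -0.6 -0.005 -0.004 0.14 0 0 0; -0.6 -0.005 -0.004 0.22 0 0 0; -0.6 -0.005 -0.004 0.3 0 0 0; -0.6 -0.005 -0.004 0.345 0 0 0; -0.6 -0.005 -0.004 0.349 0 0 0; -0.6 -0.005 -0.004 0.349 0 0 0")

```text
clock: 23.2
tool_pos: [420.2, -328.3, 29.8]
tcp_rot: [3.141, 0.001, 2.306]
ft_force: [0.7, -0.8, -0.2]
width: 69.6
```

Request:
step_arm(targets="0 0 0 0 0 0 0; 1 0 0 0 0 0 0; 1 0 0 0 0 0 0; 1 0 0 0 0 0 0; 1 0 0 0 0 0 0; 1 0 0 0 0 0 0; 1 0 0 0 0 0 0")

```text
clock: 24.08
tool_pos: [420.3, -328.3, 29.9]
tcp_rot: [3.14, 0.001, 2.306]
ft_force: [0.1, 0.0, 1.7]
width: 37.1
```

Request:
step_arm(targets="1 0 0 -0.04 0 0 0; 1 0 0 -0.12 0 0 0; 1 0 0 -0.22 0 0 0; 1 0 0 -0.32 0 0 0; 1 0 0 -0.42 0 0 0; 1 0 0 -0.52 0 0 0; 1 0 0 -0.58 0 0 0; 1 0 0 -0.58 0 0 0")

```text
clock: 25.08
tool_pos: [420.5, -328.7, 176.1]
tcp_rot: [3.139, 0.003, 2.306]
ft_force: [0.4, 0.7, -1.4]
width: 37.2
```

```bash
python3 go.py 490,-100,175 465,128,175
```

```text
{'t': 25.07, 'p': [420.5, -328.7, 176.1], 'r': [3.139, 0.003, 2.306], 'f': [0.4, 0.7, -1.4], 'w': 37.2} j [-0.16, 0.2, 0.84, 1.81, -0.16, 1.21, 1.46]
490,-100,175 shift [0.492, 0.819, 0.005] turn [0.003, 0.004, 0.0]
465,128,175 shift [1.236, 1.357, 0.004] turn [0.003, 0.004, 0.0]
```

Request:
step_arm(targets="1 0.04 0.06 0 0 0 0; 1 0.1 0.17 0 0 0 0; 1 0.18 0.3 0 0 0 0; 1 0.27 0.44 0 0 0 0; 1 0.37 0.58 0 0 0 0; 1 0.48 0.7 0 0 0 0; 1 0.58 0.8 0 0 0 0; 1 0.66 0.86 0 0 0 0; 1 0.7 0.88 0 0 0 0; 1 0.7 0.88 0 0 0 0")

```text
clock: 26.32
tool_pos: [466.0, -51.3, 175.7]
tcp_rot: [3.14, 0.002, 2.306]
ft_force: [0.8, -0.6, -0.5]
width: 37.4
```

```bash
python3 go.py 465,128,175 465,128,130
```

```text
{'t': 26.32, 'p': [466.0, -51.3, 175.7], 'r': [3.14, 0.002, 2.306], 'f': [0.8, -0.6, -0.5], 'w': 37.4} j [-0.57, -0.01, 0.59, 1.95, 0.0, 1.19, 0.75]
465,128,175 shift [0.534, 0.479, 0.002] turn [0.002, 0.003, 0.0]
465,128,130 shift [0.535, 0.478, 0.182] turn [0.002, 0.003, 0.0]
```

Request:
step_arm(targets="1 0.03 0.03 0 0 0 0; 1 0.1 0.09 0 0 0 0; 1 0.2 0.18 0 0 0 0; 1 0.31 0.28 0 0 0 0; 1 0.42 0.375 0.02 0 0 0; 1 0.5 0.45 0.06 0 0 0; 1 0.535 0.478 0.12 0 0 0; 1 0.535 0.478 0.18 0 0 0; 1 0.535 0.478 0.18 0 0 0")

```text
clock: 27.45
tool_pos: [464.3, 126.2, 129.2]
tcp_rot: [-3.141, 0.002, 2.304]
ft_force: [-0.2, -0.5, -0.2]
width: 37.6
```

```bash
python3 go.py 465,128,130 465,128,42;  python3 - <<'E'
from h import *
for n in ['top','side']:
    cv2.imwrite(f'pics/{n}8.png',cams.read_camera(n)['img'][:,:,::-1])
a=cv2.imread('pics/side8.png');b=cv2.imread('pics/top8.png')
cv2.imwrite('pics/b8.png',np.hstack([cv2.resize(a[120:320,220:420],(400,400)),cv2.resize(b[100:300,120:320],(400,400))]))
E
```

```text
{'t': 27.45, 'p': [464.3, 126.2, 129.2], 'r': [-3.141, 0.002, 2.304], 'f': [-0.2, -0.5, -0.2], 'w': 37.6} j [-0.75, 0.09, 0.41, 1.97, -0.04, 1.09, 0.41]
465,128,130 shift [0.003, 0.007, -0.003] turn [-0.001, 0.003, -0.0]
465,128,42 shift [0.004, 0.007, 0.349] turn [-0.001, 0.003, -0.0]
```

View pics/b8.png

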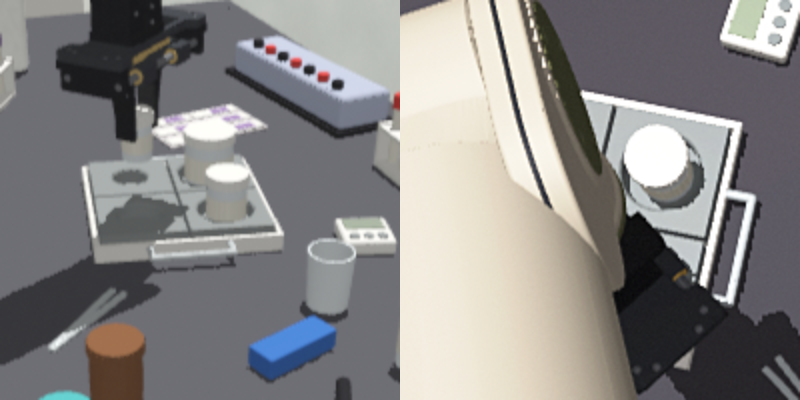

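Request:
step_arm(targets="1 0.004 0.007 0.06 0 0 0; 1 0.004 0.007 0.14 0 0 0; 1 0.004 0.007 0.21 0 0 0; 1 0.004 0.007 0.26 0 0 0; 1 0.004 0.007 0.3 0 0 0; 1 0.004 0.007 0.325 0 0 0; 1 0.004 0.007 0.338 0 0 0; 1 0.004 0.007 0.346 0 0 0; 1 0.004 0.007 0.35 0 0 0; 1 0.004 0.007 0.35 0 0 0")

```text
clock: 28.8
tool_pos: [466.1, 128.7, 43.3]
tcp_rot: [3.14, 0.003, 2.305]
ft_force: [-0.2, -0.7, -0.8]
width: 37.4
```

Request:
step_arm(targets="1 0 0 0.003 0 0 0; 1 0 0 0.004 0 0 0; 1 0 0 0.004 0 0 0")

```text
clock: 29.18
tool_pos: [466.1, 128.7, 42.3]
tcp_rot: [3.14, 0.003, 2.305]
ft_force: [0.3, -0.2, -0.7]
width: 36.8
```

Request:
step_arm(targets="1 0 0 0.003 0 0 0; 1 0 0 0.005 0 0 0; 1 0 0 0.005 0 0 0")

```text
clock: 29.55
tool_pos: [466.1, 128.7, 41.0]
tcp_rot: [3.14, 0.003, 2.305]
ft_force: [-0.3, 0.8, -2.0]
width: 37.1
```

Request:
step_arm(targets="1 0 0 0.002 0 0 0; 1 0 0 0.003 0 0 0; 1 0 0 0.003 0 0 0")

```text
clock: 29.92
tool_pos: [466.4, 128.7, 40.7]
tcp_rot: [3.14, 0.003, 2.304]
ft_force: [-1.9, -1.7, 6.3]
width: 36.8
```

Contact. Release, rise, and move on to the slim pot.

Request:
step_arm(targets="-0.5 0 0 0 0 0 0; -0.5 0 0 0 0 0 0; -0.5 0 0 0 0 0 0; -0.5 0 0 -0.04 0 0 0; -0.5 0 0 -0.15 0 0 0; -0.5 0 0 -0.3 0 0 0; -0.5 0 0 -0.45 0 0 0; -0.5 0 0 -0.56 0 0 0; -0.5 0 0 -0.56 0 0 0")

```text
clock: 31.05
tool_pos: [467.1, 129.1, 183.3]
tcp_rot: [3.135, 0.004, 2.304]
ft_force: [0.2, -0.2, 0.2]
width: 65.4
```

```bash
python3 go.py 540,-30,180 619.5,-194.3,180
```

```text
{'t': 31.05, 'p': [467.1, 129.1, 183.3], 'r': [3.135, 0.004, 2.304], 'f': [0.2, -0.2, 0.2], 'w': 65.4} j [-0.76, 0.03, 0.41, 1.9, -0.01, 1.21, 0.38]
540,-30,180 shift [-0.668, -0.21, 0.014] turn [0.008, 0.004, 0.0]
619.5,-194.3,180 shift [-1.369, -0.413, 0.015] turn [0.008, 0.004, 0.0]
```

Request:
step_arm(targets="-0.3 -0.2 -0.06 0 0 0 0; -0.3 -0.4 -0.12 0 0 0 0; -0.3 -0.6 -0.18 0 0 0 0; -0.3 -0.8 -0.24 0 0 0 0; -0.3 -0.93 -0.28 0 0 0 0; -0.3 -1 -0.3 0 0 0 0; -0.3 -1 -0.3 0 0 0 0")

```text
clock: 31.92
tool_pos: [578.4, -108.3, 183.0]
tcp_rot: [3.137, 0.003, 2.302]
ft_force: [-0.1, 1.0, -0.9]
width: 56.8
```

```bash
python3 go.py 619.5,-194.3,150
```

```text
{'t': 31.93, 'p': [578.4, -108.3, 183.0], 'r': [3.137, 0.003, 2.302], 'f': [-0.1, 1.0, -0.9], 'w': 56.8} j [-0.41, 0.3, 0.63, 1.65, -0.19, 1.24, 0.99]
619.5,-194.3,150 shift [-0.366, -0.108, 0.133] turn [0.006, 0.004, 0.0]
```

Request:
step_arm(targets="-0.3 -0.15 -0.045 0 0.006 0.004 0; -0.3 -0.28 -0.085 0.03 0.006 0.004 0; -0.3 -0.366 -0.108 0.1 0.006 0.004 0; -0.3 -0.366 -0.108 0.133 0.006 0.004 0; -0.3 -0.366 -0.108 0.133 0.006 0.004 0; -0.3 -0.366 -0.108 0.133 0.006 0.004 0")

```text
clock: 32.67
tool_pos: [619.8, -192.9, 150.5]
tcp_rot: [3.14, 0.0, 2.303]
ft_force: [0.2, -0.1, 0.3]
width: 56.7
```

```bash
python3 go.py 619.5,-194.3,53;  python3 - <<'E'
from h import *
for n in ['top','side']:
    cv2.imwrite(f'pics/{n}9.png',cams.read_camera(n)['img'][:,:,::-1])
a=cv2.imread('pics/side9.png');b=cv2.imread('pics/top9.png')
cv2.imwrite('pics/b9.png',np.hstack([cv2.resize(a[180:340,350:510],(400,400)),cv2.resize(b[100:300,120:320],(400,400))]))
E
```

```text
{'t': 32.67, 'p': [619.8, -192.9, 150.5], 'r': [3.14, 0.0, 2.303], 'f': [0.2, -0.1, 0.3], 'w': 56.7} j [-0.23, 0.48, 0.63, 1.51, -0.29, 1.24, 1.17]
619.5,-194.3,53 shift [-0.003, -0.005, 0.39] turn [0.001, 0.0, 0.0]
```

View pics/b9.png

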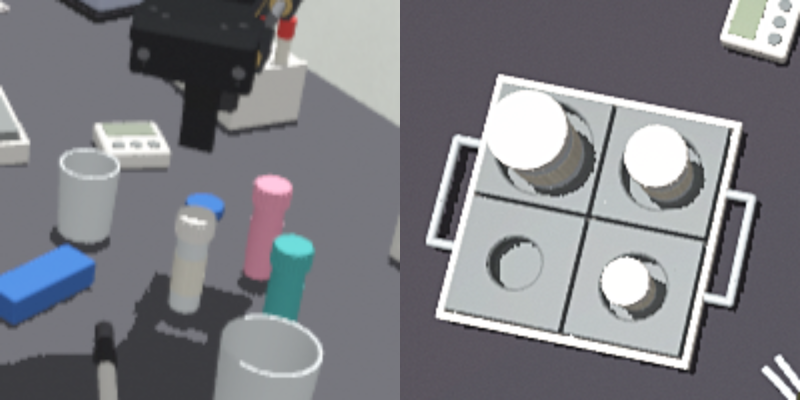

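Request:
step_arm(targets="-0.3 -0.003 -0.005 0.06 0 0 0; -0.3 -0.003 -0.005 0.14 0 0 0; -0.3 -0.003 -0.005 0.22 0 0 0; -0.3 -0.003 -0.005 0.3 0 0 0; -0.3 -0.003 -0.005 0.36 0 0 0; -0.3 -0.003 -0.005 0.39 0 0 0; -0.3 -0.003 -0.005 0.39 0 0 0")

```text
clock: 33.65
tool_pos: [619.4, -194.8, 52.8]
tcp_rot: [3.141, 0.0, 2.303]
ft_force: [0.7, -0.7, 0.6]
width: 56.7
```

Request:
step_arm(targets="0 0 0 0 0 0 0; 1 0 0 0 0 0 0; 1 0 0 0 0 0 0; 1 0 0 0 0 0 0; 1 0 0 0 0 0 0; 1 0 0 0 0 0 0; 1 0 0 0 0 0 0")

```text
clock: 34.52
tool_pos: [619.6, -194.8, 53.0]
tcp_rot: [3.141, 0.001, 2.303]
ft_force: [0.0, 0.4, 2.2]
width: 26.4
```

Request:
step_arm(targets="1 0 0 -0.04 0 0 0; 1 0 0 -0.12 0 0 0; 1 0 0 -0.22 0 0 0; 1 0 0 -0.32 0 0 0; 1 0 0 -0.42 0 0 0; 1 0 0 -0.52 0 0 0; 1 0 0 -0.58 0 0 0; 1 0 0 -0.58 0 0 0")

```text
clock: 35.52
tool_pos: [619.9, -195.2, 199.5]
tcp_rot: [3.139, 0.002, 2.303]
ft_force: [0.8, 0.5, -0.6]
width: 26.1
```

```bash
python3 go.py 530,0,195 485.8,226,195; python3 - <<'E'
from h import *
a=cams.read_camera('side')['img'][:,:,::-1]
cv2.imwrite('pics/b10.png',cv2.resize(a[140:340,310:510],(500,500)))
E
```

```text
{'t': 35.52, 'p': [619.9, -195.2, 199.5], 'r': [3.139, 0.002, 2.303], 'f': [0.8, 0.5, -0.6], 'w': 26.1} j [-0.24, 0.45, 0.65, 1.45, -0.27, 1.33, 1.16]
530,0,195 shift [0.821, 0.254, 0.017] turn [0.003, 0.003, 0.0]
485.8,226,195 shift [1.612, 0.727, 0.016] turn [0.003, 0.003, 0.0]
```

View pics/b10.png

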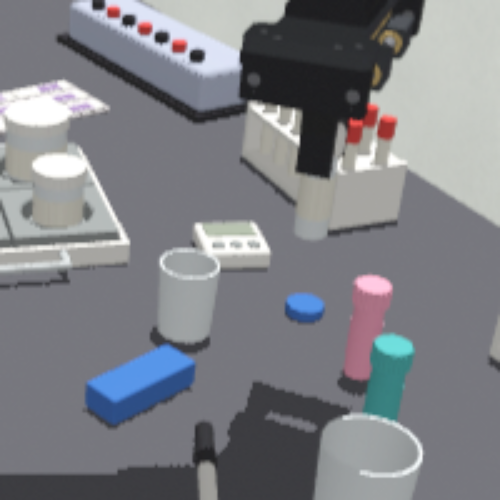

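The slim pot hangs upright from the gripper and the pink and turquoise ones stand undisturbed. Carrying it over.

Request:
step_arm(targets="1 0.05 0.015 0 0 0 0; 1 0.14 0.045 0 0 0 0; 1 0.26 0.08 0 0 0 0; 1 0.39 0.12 0 0 0 0; 1 0.52 0.17 0 0 0 0; 1 0.65 0.24 0 0 0 0; 1 0.78 0.31 0 0 0 0; 1 0.88 0.36 0 0 0 0; 1 0.95 0.4 0 0 0 0; 1 0.95 0.4 0 0 0 0")

```text
clock: 36.83
tool_pos: [533.9, 50.8, 197.3]
tcp_rot: [3.141, -0.0, 2.307]
ft_force: [0.2, 0.1, -0.1]
width: 26.3
```

```bash
python3 go.py 485.8,226,195 485.8,226,160
```

```text
{'t': 36.83, 'p': [533.9, 50.8, 197.3], 'r': [3.141, -0.0, 2.307], 'f': [0.2, 0.1, -0.1], 'w': 26.3} j [-0.67, 0.16, 0.55, 1.76, -0.09, 1.25, 0.63]
485.8,226,195 shift [0.649, 0.328, 0.009] turn [0.001, -0.0, -0.0]
485.8,226,160 shift [0.649, 0.327, 0.149] turn [0.001, -0.0, -0.0]
```

Request:
step_arm(targets="1 0.04 0.02 0 0 0 0; 1 0.13 0.065 0 0 0 0; 1 0.25 0.125 0 0 0 0; 1 0.38 0.19 0 0 0 0; 1 0.5 0.25 0 0 0 0; 1 0.59 0.3 0.02 0 0 0; 1 0.64 0.325 0.08 0 0 0; 1 0.649 0.328 0.14 0 0 0; 1 0.649 0.328 0.15 0 0 0; 1 0.649 0.328 0.15 0 0 0")

```text
clock: 38.08
tool_pos: [486.2, 225.0, 159.7]
tcp_rot: [3.142, -0.0, 2.305]
ft_force: [0.4, 0.0, -0.2]
width: 26.4
```

```bash
python3 go.py 485.8,226,100 485.8,226,66;  python3 - <<'E'
from h import *
for n in ['top','side']:
    cv2.imwrite(f'pics/{n}11.png',cams.read_camera(n)['img'][:,:,::-1])
a=cv2.imread('pics/side11.png');b=cv2.imread('pics/top11.png')
cv2.imwrite('pics/b11.png',np.hstack([cv2.resize(a[100:300,220:420],(400,400)),cv2.resize(b[100:300,120:320],(400,400))]))
E
```

```text
{'t': 38.08, 'p': [486.2, 225.0, 159.7], 'r': [3.142, -0.0, 2.305], 'f': [0.4, 0.0, -0.2], 'w': 26.4} j [-0.88, 0.18, 0.41, 1.8, -0.08, 1.17, 0.28]
485.8,226,100 shift [0.004, 0.002, 0.239] turn [0.0, -0.0, -0.0]
485.8,226,66 shift [0.004, 0.002, 0.375] turn [0.0, -0.0, -0.0]
```

View pics/b11.png

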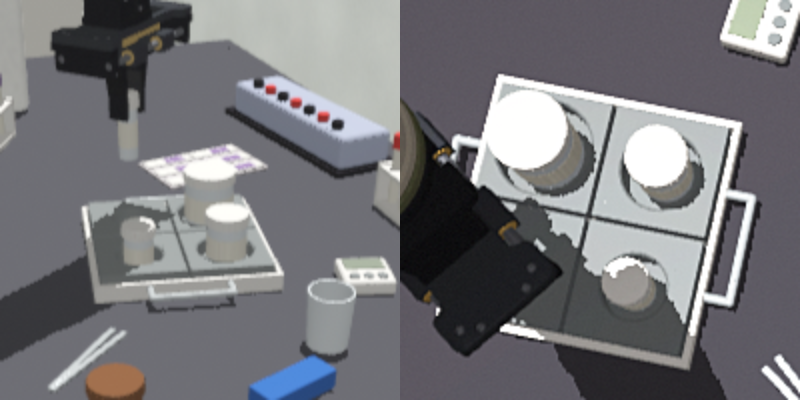

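Request:
step_arm(targets="1 0.004 0.002 0.06 0 0 0; 1 0.004 0.002 0.15 0 0 0; 1 0.004 0.002 0.23 0 0 0; 1 0.004 0.002 0.29 0 0 0; 1 0.004 0.002 0.33 0 0 0; 1 0.004 0.002 0.355 0 0 0; 1 0.004 0.002 0.367 0 0 0; 1 0.004 0.002 0.373 0 0 0; 1 0.004 0.002 0.376 0 0 0; 1 0.004 0.002 0.376 0 0 0")

```text
clock: 39.42
tool_pos: [486.3, 226.7, 66.5]
tcp_rot: [3.14, -0.0, 2.305]
ft_force: [0.3, 0.0, -0.5]
width: 26.2
```

Request:
step_arm(targets="1 0 0 0.003 0 0 0; 1 0 0 0.004 0 0 0; 1 0 0 0.004 0 0 0")

```text
clock: 39.8
tool_pos: [486.3, 226.7, 65.5]
tcp_rot: [3.14, -0.0, 2.305]
ft_force: [-0.3, -0.1, -0.7]
width: 26.2
```

Expected touchdown is at about 64.0.

Request:
step_arm(targets="1 0 0 0.003 0 0 0; 1 0 0 0.005 0 0 0; 1 0 0 0.005 0 0 0")

```text
clock: 40.17
tool_pos: [486.3, 226.7, 64.2]
tcp_rot: [3.14, -0.0, 2.305]
ft_force: [0.5, -0.7, -0.4]
width: 26.1
```

Request:
step_arm(targets="1 0 0 0.002 0 0 0; 1 0 0 0.003 0 0 0; 1 0 0 0.003 0 0 0")

```text
clock: 40.55
tool_pos: [486.5, 226.8, 63.8]
tcp_rot: [3.14, 0.0, 2.305]
ft_force: [-0.4, 0.2, 5.3]
width: 26.2
```

Request:
step_arm(targets="-0.3 0 0 0 0 0 0; -0.3 0 0 0 0 0 0; -0.3 0 0 0 0 0 0; -0.3 0 0 -0.04 0 0 0; -0.3 0 0 -0.15 0 0 0; -0.3 0 0 -0.3 0 0 0; -0.3 0 0 -0.45 0 0 0; -0.3 0 0 -0.56 0 0 0; -0.3 0 0 -0.56 0 0 0")

```text
clock: 41.68
tool_pos: [487.5, 227.1, 206.6]
tcp_rot: [3.135, 0.0, 2.305]
ft_force: [-0.1, -0.5, -0.3]
width: 56.5
```

```bash
python3 go.py 400,400,200
```

```text
{'t': 41.67, 'p': [487.5, 227.1, 206.6], 'r': [3.135, 0.0, 2.305], 'f': [-0.1, -0.5, -0.3], 'w': 56.5} j [-0.9, 0.14, 0.41, 1.74, -0.06, 1.26, 0.27]
400,400,200 shift [0.748, 0.204, 0.027] turn [0.008, 0.001, 0.0]
```

Request:
step_arm(targets="-0.3 0.2 0.05 0 0 0 0; -0.3 0.4 0.11 0 0 0 0; -0.3 0.6 0.16 0 0 0 0; -0.3 0.75 0.2 0 0 0 0; -0.3 0.85 0.24 0 0 0 0; -0.3 0.85 0.24 0 0 0 0")

```text
clock: 42.42
tool_pos: [387.8, 426.7, 205.9]
tcp_rot: [3.137, 0.0, 2.309]
ft_force: [0.2, -0.3, 0.2]
width: 56.3
```

```bash
python3 - <<'E'
from h import *
from loc import cap
C={n:cams.read_camera(n) for n in ['top','side']}
for n in C: cv2.imwrite(f'pics/{n}12.png',C[n]['img'][:,:,::-1])
W=dict(large=(585,206.4,86),medium=(564.4,108.8,76),small=(466.6,129.8,66),slim=(487.3,227.7,91))
for n,(x,y,z) in W.items():
    p=proj(C['top'],(x,y,z)); r=cap(C['top'],p,z); print(n,(x,y),r and (r[0][0].round(1),round(float(r[0][1]),1)), 'side px',proj(C['side'],(x,y,z)).round())
print(nums(env.get_obs()))
E
```

```text
large (585, 206.4) (array([512.1, 154.6]), 224.6) side px [326. 184.]
medium (564.4, 108.8) (array([564.6, 106.5]), 47.4) side px [334. 204.]
small (466.6, 129.8) (array([466.2, 130.7]), 35.4) side px [290. 211.]
slim (487.3, 227.7) (array([487.8, 228.6]), 24.6) side px [285. 184.]
{'t': 42.52, 'p': [389.8, 424.2, 206.3], 'r': [3.136, 0.001, 2.305], 'f': [0.2, -0.1, -0.0], 'w': 56.5}
```

View pics/top12.png

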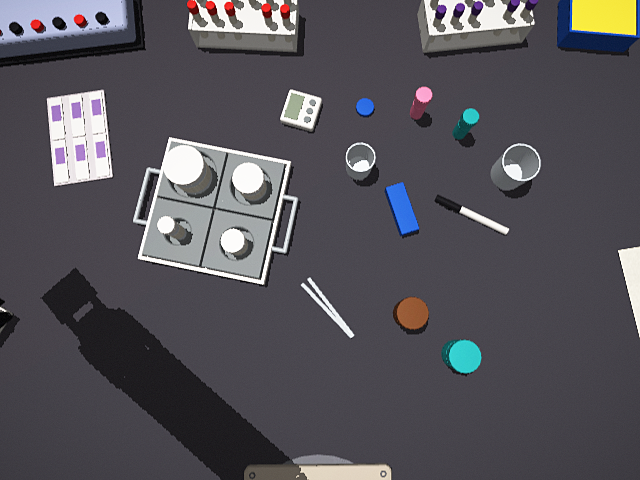

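View pics/side12.png

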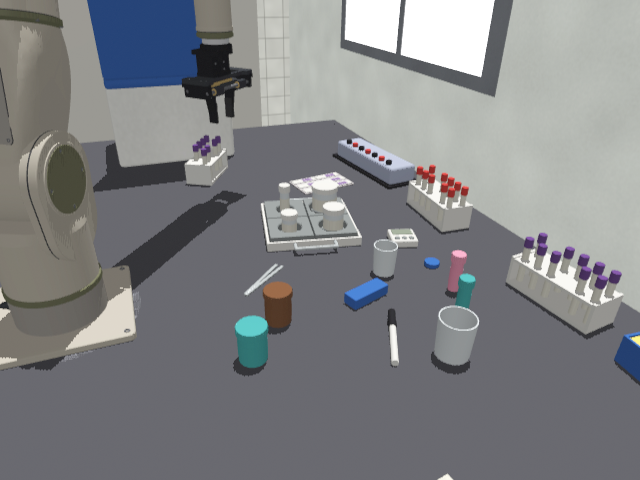

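All four pots stand upright in their matching wells. In the top view their caps are at (187,168), (251,182), (235,241) and (167,226), and the fits match the well centres for medium, small and slim. The large cap's blob merged with the rim, so I checked it by eye. The open pots and other look-alikes are where they were, and the gripper is clear.

```bash
python3 - <<'E'
from h import *
print(nums(env.get_obs())); print(env.job_done())
E
```

```text
{'t': 42.52, 'p': [389.8, 424.2, 206.3], 'r': [3.136, 0.001, 2.305], 'f': [0.2, -0.1, -0.0], 'w': 56.5}
the job is handed in; nothing more can be done
None
```

I packed the four capped pots in the caddy in order, large, medium, small, then slim, each in its matching well. Each was carried upright and lowered until the wrist felt the well floor (about 5–8 N) before I let go. The job was handed in at 42.5 s with the gripper clear.

**Last checks:**
- **Fits:** the cap fits for medium, small and slim lie within about 2.5 mm of their well centres, in the plane expected for a pot on the well floor.
- **Large pot:** its cap fit failed because the white cap merged with the caddy rim in the image. I checked it by eye in both views, and it stands upright inside its well.
- **Other things:** the open pots and the coloured look-alikes are where they were.
- **Disagreement:** the two cameras disagreed by about 3 mm in x and y, so I used the average. That was well inside the 8 mm of clearance around each pot.

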